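# Switch on the roller mixer

## Robot

A 7-joint arm with a two-finger parallel gripper is mounted at the origin on the work surface. World frame = base frame: x ahead of the robot, y to its left, z up, the work surface at z = 0. Lengths are in m, angles in rad, forces in N, time in s.
With the tool pointing down it reaches from about 0.425 to 0.875 m from the base axis. Payload 4.7 kg.
Tool frame: the origin (TCP) lies on the centre line of the jaws, within the pads' length; the fingertips stand ahead of it and the grasp point (between the pads) lies 8 mm behind it (manip.nose_length is the x of the fingertips in the tool frame, in m); x points along the fingers, z is the direction in which the jaws open and shut, and the axes are right-handed (so a half turn about x gives the same grasp; the last joint's range is limited). The gripper opens to 85 mm and grips with 20 to 120 N. Pads are 22 mm wide; open, the fingers measure 114 mm over their backs; the gripper's body (76 mm by 85 mm) begins 54 mm behind the grasp point. The pads swing forward as they close: fully open they stand 13 mm farther back than shut.
Start: joints at [-1.303, 0.321, -0.07, 1.45, 0.023, 1.371, -0.057], TCP at [0.163, 0.629, 0.242] pointing down, gripper open.
Joint ranges: [-2.86, 2.86], [-0.3, 2.09], [-1.38, 1.24], [0.06, 2.45], [-1.56, 4.7], [0.09, 2.05], [-2.69, 2.69]. Speed limits (rad/s): [2.57, 2.57, 3.14, 3.14, 3.14, 3.14, 3.14].

## Interface

Orientations are given as a unit quaternion [w, x, y, z].
In Python, from cell import readout, viewer, order, manip gives the robot as it stands.
- The arm moves only by the tool servo_tool, never from a script. Its argument "series" is a list of rows, each a list of 5 numbers: the opening, from 0 (shut) to 1 (fully open), then the shift along the tool's x, y, z in mm, then the turn about the tool's x in degrees. In form: [[jaw, dx, dy, dz, twist], ...]. A call has 1 to 12 rows; each row shifts and turns the commanded pose from where the row before left it, along the tool's axes as they then stand; what a row does not reach is not made up. A row lasts 1/8 s, in which the tool goes at most 62.5 mm and 10.7 degrees, less where a joint would pass 70% of its speed; a pose out of reach is approached as far as the arm can. A call is refused whole if a number of a shift passes 62.5 or a number of a turn 10.7, either way. A call with a gripper value outside its range is refused whole. The fingers move at their own pace and stop on an object; "grip_force" is the grip in N (left out, the last holds). Time passes only in rows, so rows that do not move let the fingers close. It gives the time, the measured TCP pose, the force and the opening at its end, in the units of the state.
- readout.sense(): the state, without advancing time (a new reading comes with each control period).
- viewer.snapshot(name): name is "side" or "top"; returns a dict with "frame" (400x640x3 uint8, blue, green, red), "fx", "fy", "cx", "cy" (pixels), "position" and "rotation" of the camera in the world. Camera axes: x right, y up, looking along -z (the intrinsics and any distortion apply to the point x, -y, -z); pixel columns grow to the right and rows downward; lengths in m; the calibration is good to about 2 mm. A picture is of the moment at which its call begins. There is no depth.
- order.job_done(): hands the job in, once; it reports no verdict.
The state is a dict: "time": time; "q": joint angles; "dq": joint speeds; "joint_torque": joint torques, N m; "tool_pos": TCP position; "ee_rot": TCP orientation; "contact_force": force on the tool from outside, world axes, zero at the start; "wrist_torque": the same for the moment, N m; "grip_width": finger opening in m.
Only numpy, scipy, OpenCV 4.12 (cv2) and the standard library are available. Lean on these libraries where they do the work, as an engineer would, in place of code of your own. Each camera call takes 0.05 s, during which the arm holds its last target.

## Task

Switch on the tube roller mixer (the machine with tubes lying across its rollers): push its toggle lever over until it snaps across to its other side and stays there. Leave the block heater's toggle as it is, and do not disturb the tube rack.

Things in the scene. Friction and masses are not known exactly. Their poses are not given: they have to be found in the camera images.
- roller_mixer: White machine fixed to the bench, 220 (x) by 160 (y) mm; origin at bench level under its middle. Its -x part (x -110 to -25 mm) is a flat deck 60 mm high bearing only the toggle, a steel bat lever: pivot at x -70, y 0, z 63 mm, swinging in the x-z plane, stem 9 mm thick, ball end 15 mm. The +x part has four grey rollers along y with three tubes lying on them, up to 68 mm high.
- mixer_toggle (a joint): Angle of the mixer's toggle, rad. The ball centre is 50 mm from the pivot. 0: off, leaning 0.45 rad to the machine's -x (ball at x -92, z 108 mm); 0.45: upright; 0.9: on, leaning to +x (ball at x -48, z 108 mm). Starts near 0. A spring snaps it to the nearer end; pushing it at the ball takes about 4 N at first, falling to nothing upright.
- heater_toggle (a joint): Angle of the like toggle on the block heater, same meaning; starts off, near 0. The heater is a white machine of the same size with the same deck and toggle, but its +x part has a metal block with holes and four small standing tubes, up to 107 mm high. The machines stand side by side, either one on the left, their middles 300 mm or more apart in y.
- tube_rack: White plastic tube rack, loose, 200 (x) by 75 (y) mm, 112 mm high with its capped tubes, standing on the bench to the left (+y) of both machines. Origin under its middle, at bench level.
Mind the look-alikes: they are no part of the job. What is shaped like the tube_rack but orange or pink is not meant.

How it is judged:
At the end, for the whole second after the job is handed in: The roller mixer's toggle has snapped over to its on side (joint above 0.8 rad of 0.9), the block heater's toggle is still off (below 0.15 rad), and the tube rack stands upright (within 0.1 rad) within 15 mm of where it was (value of joint mixer_toggle above 0.8 rad and value of joint heater_toggle below 0.15 rad and distance of tube_rack from where it was at the start of the episode below 0.015 m and angle between tube_rack's own z axis and vertical below 0.1 rad); the robot touches nothing.
It fails at once if the block heater's toggle is flipped, even for a moment (value of joint heater_toggle above 0.45 rad).
It fails at once if the tube rack is knocked more than 30 mm away (distance of tube_rack from where it was at the start of the episode above 0.03 m).
It also fails if it takes over 29 s, if anything falls off the work surface, if the arm or the gripper's body presses on something with over 40 N, if the wrist force passes 120 N, or if a joint passes its speed limit or range.

## Working session

There is one attempt and no reset: what is moved stays moved. The work goes in short steps, Python scripts to look and compute and a tool call to move; the robot and the scene stay as the last step left them, time stands still between calls to the robot, and variables do not carry over. Pictures are saved under pics/ and viewed, and the job is handed in when it is done.

Besides the shell and the picture viewer there is one more tool, called after "Call:" as name([rows], argument=value, ...), one row to a line, values as JSON. servo_tool: Moves the arm, as the interface text tells. Its arguments: {"type":"object","properties":{"series":{"type":"array"},"grip_force":{"type":"number"}},"required":["series"]}

```bash
mkdir -p pics; ls; python3 - <<'E'
from cell import readout, viewer, manip
import cv2
s=readout.sense(); print(s['time'],s['tool_pos'],s['ee_rot'],s['grip_width'],manip.nose_length)
for n in('side','top'):
    d=viewer.snapshot(n); cv2.imwrite(f'pics/{n}0.png',d['frame'])
    print(n,{k:v for k,v in d.items() if k!='frame'})
E
```

```text
pics
0.0 [0.16309803 0.62867151 0.24121681] [ 0.55872953 -0.43315382  0.5597682   0.43227149] 0.08534274398769935 0.011
side {'fx': 394.99136742310185, 'fy': 394.99136742310185, 'cx': 324.7543135530593, 'cy': 202.10031025532655, 'position': array([-0.05021737, -0.67777253,  0.77943029]), 'rotation': array([ 0.86349174,  0.42846481, -0.10868324, -0.2428742 ])}
top {'fx': 507.5259085419063, 'fy': 507.5259085419063, 'cx': 321.62926169562996, 'cy': 204.6775050218115, 'position': array([0.3085675 , 0.12991429, 1.46215572]), 'rotation': array([-0.6975724 , -0.03029094,  0.02640997,  0.71538641])}
```

View pics/side0.png

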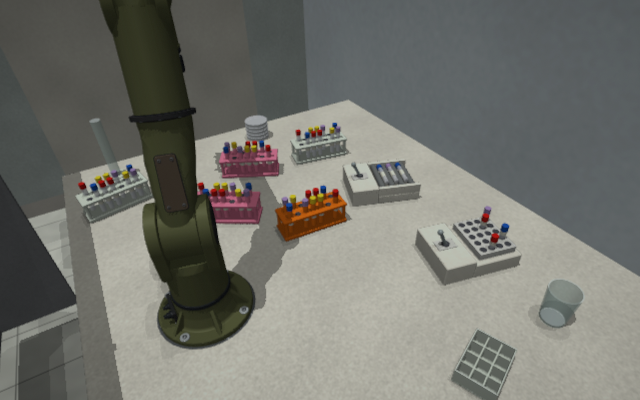

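View pics/top0.png

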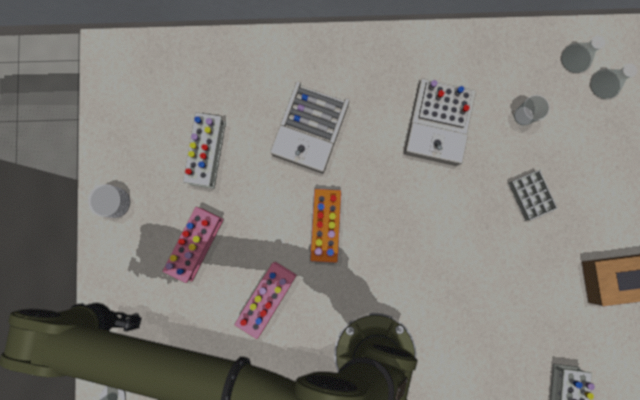

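The mixer is the machine on the left in the top view: centre about (310,127), toggle at (300,149). The heater is at (440,122). The rack is the white one at (204,150). The toggle stands on the near side, so the push goes away from the robot.

```bash
cat > h.py <<'E'
import numpy as np, cv2
from scipy.spatial.transform import Rotation as R
from cell import readout, viewer, manip
def rot(q): return R.from_quat([q[1],q[2],q[3],q[0]]).as_matrix()
def ray(d,u,v):
    r=rot(d['rotation'])@np.array([(u-d['cx'])/d['fx'],-(v-d['cy'])/d['fy'],-1]); return d['position'],r/np.linalg.norm(r)
def onz(d,u,v,z):
    p,r=ray(d,u,v); return p+r*(z-p[2])/r[2]
def proj(d,P):
    c=rot(d['rotation']).T@(np.array(P)-d['position']); return d['cx']+d['fx']*c[0]/-c[2], d['cy']-d['fy']*c[1]/-c[2]
def tri(a,b):
    (p,r),(q,s)=a,b; t=np.linalg.lstsq(np.c_[r,-s],q-p,rcond=None)[0]
    A,B=p+t[0]*r,q+t[1]*s; return (A+B)/2,np.linalg.norm(A-B)
E
python3 - <<'E'
from h import *
a=viewer.snapshot('top');b=viewer.snapshot('side')
cv2.imwrite('pics/ct.png',cv2.resize(a['frame'][70:190,250:370],None,fx=5,fy=5,interpolation=cv2.INTER_CUBIC))
cv2.imwrite('pics/cs.png',cv2.resize(b['frame'][140:220,330:430],None,fx=7,fy=7,interpolation=cv2.INTER_CUBIC))
E
```

```text
(no output)
```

View pics/ct.png

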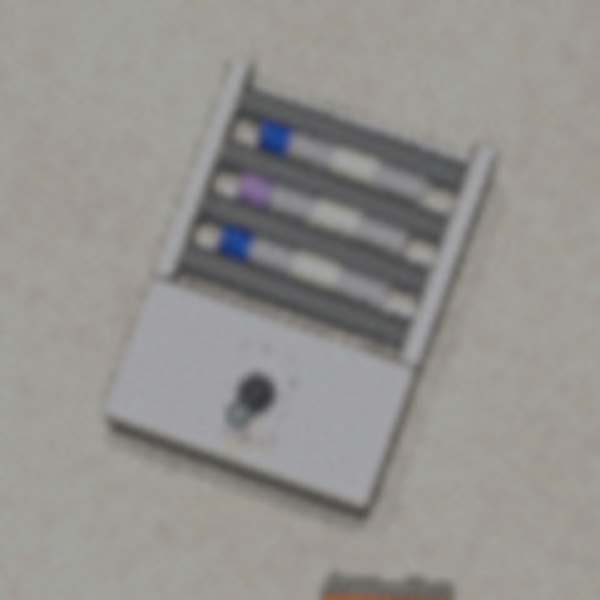

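View pics/cs.png

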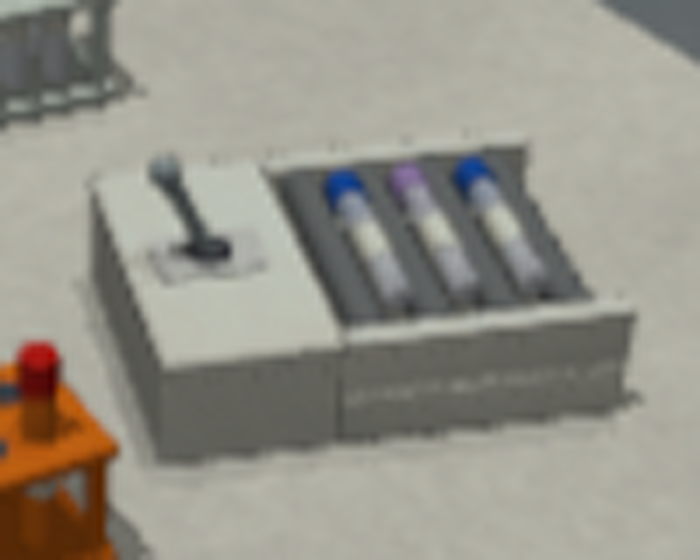

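In the top crop, the ball is the light blob at (240,412), full-image (298,152), leaning to -x. In the side view it is at (353.5,164). The deck corners in the crop are (107,415), (368,505), (158,277) and (415,362).

```bash
python3 - <<'E'
from h import *
a=viewer.snapshot('top');b=viewer.snapshot('side')
P,e=tri(ray(a,297.7,152),ray(b,353.2,163.5)); print('ball',P.round(4),e)
c=[onz(a,x/5+249.6,y/5+69.6,.06) for x,y in((107,415),(368,505),(158,277),(415,362))]
print(np.round(c,3))
ey=c[0]-c[1]+c[2]-c[3]; ey/=np.linalg.norm(ey); ex=np.array([ey[1],-ey[0],0]); yaw=np.arctan2(ex[1],ex[0]); print('yaw',yaw,np.degrees(yaw), np.linalg.norm(c[0]-c[1]),np.linalg.norm(c[0]-c[2]))
m=np.mean(c,0); O=m+ex*.0675; O[2]=0; print('O',O)
B=O-ex*.092; B[2]=.108; print('ball pred',B, 'pix',proj(a,B),proj(b,B)); T=O-ex*.07;T[2]=.063; print('pivot',T,proj(a,T),proj(b,T))
s=readout.sense(); M=rot(s['ee_rot']); print(M.round(3), s['tool_pos'])
E
```

```text
ball [0.5608 0.1967 0.1139] 0.00012772414489388282
[[0.571 0.274 0.06 ]
 [0.516 0.129 0.06 ]
 [0.649 0.244 0.06 ]
 [0.597 0.101 0.06 ]]
yaw -0.3551891417279088 -20.35083874988321 0.15459177614955597 0.08324270600271184
O [0.64647049 0.16372483 0.        ]
ball pred [0.56021306 0.19571946 0.108     ] pix (np.float64(298.19538197940415), np.float64(152.56765440814058)) (np.float64(353.1681220042888), np.float64(165.26897282782824))
pivot [0.58083984 0.18806857 0.063     ] (np.float64(301.62435208872137), np.float64(148.1346964348956)) (np.float64(359.4468261163007), np.float64(176.27798298422462))
[[-0.    -0.968  0.251]
 [-0.001  0.251  0.968]
 [-1.    -0.    -0.001]] [0.16320097 0.62901219 0.24195125]
```

Call:
servo_tool([
  [0,0,0,0,5.8],
  [0,0,-43.5,-24.3,0],
  [0,0,-43.5,-24.3,0],
  [0,0,-43.5,-24.3,0],
  [0,0,-43.5,-24.3,0],
  [0,0,-43.5,-24.3,0],
  [0,0,-43.5,-24.3,0],
  [0,0,-43.5,-24.3,0],
  [0,0,-43.5,-24.3,0],
  [0,0,-43.5,-24.3,0],
  [0,0,-43.5,-24.3,0],
  [0,0,-43.5,-24.3,0],
])

```text
time: 1.8
tool_pos: [0.5198, 0.211, 0.2426]
ee_rot: [0.581, -0.404, 0.58, 0.404]
contact_force: [0.4, 0.5, 0.4]
grip_width: -0.0002
```

Call:
servo_tool([
  [0,35,0,0,0],
  [0,35,0,0,0],
  [0,35,0,0,0],
  [0,20,0,0,0],
  [0,12,0,0,0],
  [0,0,0,0,0],
])

```text
time: 2.55
tool_pos: [0.5186, 0.2121, 0.1048]
ee_rot: [0.58, -0.404, 0.581, 0.404]
contact_force: [0.2, -0.7, 0.2]
grip_width: 0.0
```

```bash
python3 - <<'E'
from h import *
a=viewer.snapshot('top');b=viewer.snapshot('side')
cv2.imwrite('pics/ct2.png',np.hstack([cv2.resize(d['frame'][y:y+100,x:x+100],None,fx=4,fy=4,interpolation=cv2.INTER_CUBIC) for d,x,y in((a,250,90),(b,320,120))]))
s=readout.sense();M=rot(s['ee_rot']);d=np.array([.561,.196,.109])-s['tool_pos'];print(s['tool_pos'],M.T@d,s['contact_force'])
E
```

```text
[0.51961189 0.21251411 0.10626061] [-0.0026944  -0.04455038 -0.00109536] [-0.2718834   0.48571528  0.32459913]
```

View pics/ct2.png

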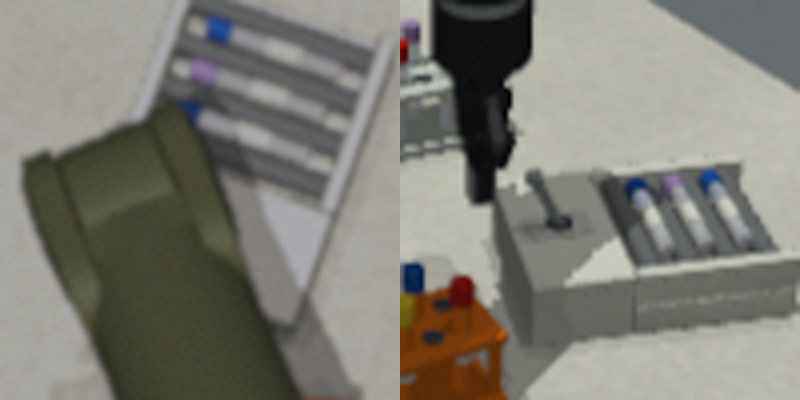

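The side view shows the fingertips just short of the ball, at ball height, and the top view is covered by the arm. Now I push.

Call:
servo_tool([
  [0,4,0,0,0],
  [0,0,-8,0,0],
  [0,0,-8,0,0],
  [0,0,-7,0,0],
  [0,0,-7,0,0],
  [0,0,-7,0,0],
  [0,0,-7,0,0],
  [0,0,-7,0,0],
  [0,0,-7,0,0],
  [0,0,-5,0,0],
  [0,0,0,0,0],
])

```text
time: 4.03
tool_pos: [0.5785, 0.1898, 0.1012]
ee_rot: [0.581, -0.404, 0.581, 0.403]
contact_force: [-0.9, 0.2, -0.2]
grip_width: -0.0001
```

```bash
python3 - <<'E'
from h import *
b=viewer.snapshot('side')
cv2.imwrite('pics/cs3.png',cv2.resize(b['frame'][130:210,320:430],None,fx=6,fy=6,interpolation=cv2.INTER_CUBIC))
s=readout.sense();print(s['tool_pos'],s['contact_force'])
E
```

```text
[0.57817135 0.19008911 0.10119754] [-0.70940142  0.63970602  0.19287366]
```

View pics/cs3.png

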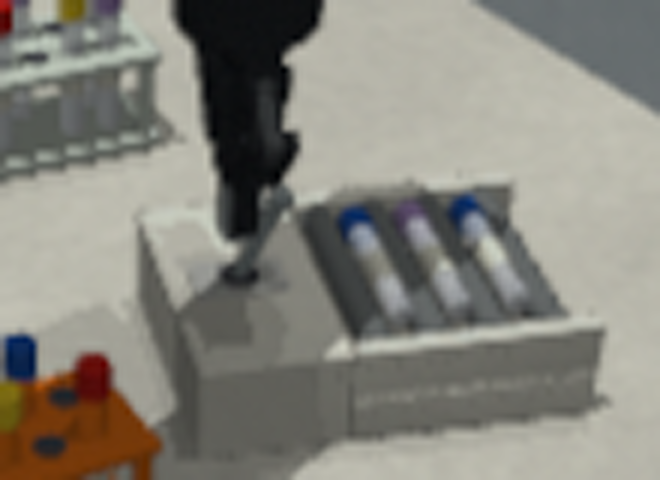

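The lever now leans to +x, with the ball at crop (280,197). I'll back off, rise, and move aside to clear the top view.

Call:
servo_tool([
  [0,0,12,0,0],
  [0,0,15,0,0],
  [0,-15,10,0,0],
  [0,-40,0,0,0],
  [0,-40,0,0,0],
  [0,-40,0,0,0],
  [0,0,30,30,0],
  [0,0,40,40,0],
  [0,0,40,40,0],
  [0,0,40,40,0],
  [0,0,30,30,0],
  [0,0,0,0,0],
])

```text
time: 5.58
tool_pos: [0.433, 0.4392, 0.2372]
ee_rot: [0.579, -0.405, 0.578, 0.407]
contact_force: [-0.4, -0.1, -0.1]
grip_width: 0.0002
```

```bash
python3 - <<'E'
from h import *
a=viewer.snapshot('top');b=viewer.snapshot('side')
cv2.imwrite('pics/t4.png',a['frame']);cv2.imwrite('pics/s4.png',b['frame'])
cv2.imwrite('pics/c4.png',np.hstack([cv2.resize(b['frame'][y:y+80,x:x+100],None,fx=4,fy=4,interpolation=cv2.INTER_CUBIC) for x,y in((330,140),(415,210))]))
O=np.array([.6465,.1637,0]);ex=np.array([.938,-.348,0])
B=O-ex*.048;B[2]=.108;print('on-ball pred',proj(b,B),proj(a,B))
s=readout.sense();print(s['time'],s['tool_pos'],s['contact_force'])
E
```

```text
on-ball pred (np.float64(366.63704286476616), np.float64(163.68567725559532)) (np.float64(303.527639580161), np.float64(137.35350330730978))
5.675 [0.43674237 0.43460485 0.23724909] [-0.0746651  -0.13610645  0.71508556]
```

View pics/t4.png

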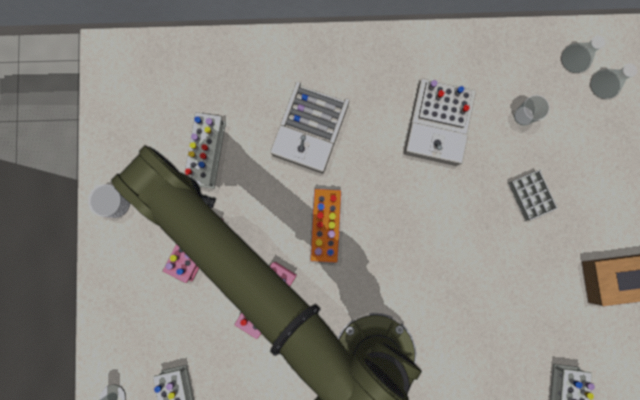

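View pics/c4.png

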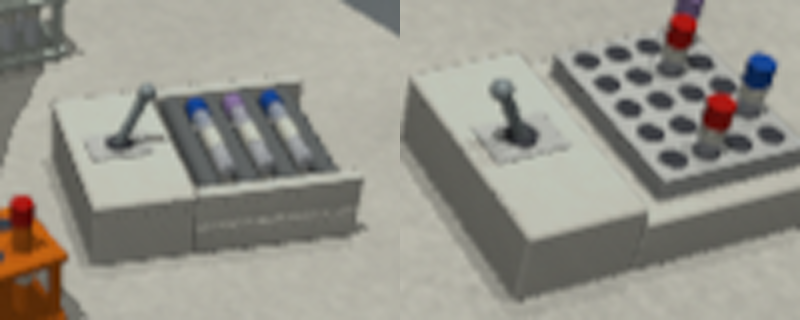

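In the side view the mixer's ball is at (366.7,162.7), against (366.6,163.7) predicted for "on". The heater lever still leans to its off side, the rack is where it was at (204,150), and the arm is clear. I'm handing it in.

```bash
python3 -c "
from cell import order
print(order.job_done())"
```

```text
the job is handed in; nothing more can be done
None
```

I switched the roller mixer on: I pushed its toggle lever with the closed fingertips until it snapped over to +x, then backed off and moved the arm clear. The job was handed in at about 5.7 s.

My last checks, with the arm clear and the contact force about zero:
- **Mixer toggle:** the ball was within about 1 pixel of the position predicted for "on" in the side view.
- **Heater toggle:** it still leaned to its off side.
- **Tube rack:** it looked upright and in the same place in the top view. I compared this by eye and the arm partly covered its near end.

No check failed or disagreed. `order.job_done()` gives no verdict, so I have no confirmation beyond these pictures.

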